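# Dose the beaker and swirl it on the hold-to-run dial

### The arm

A 6-joint arm with a two-finger parallel gripper is mounted at the origin on a cart in front of the work surface, level with it; the furniture and walls round the work are solid. World frame = base frame: x ahead of the robot, y to its left, z up, the work surface at z = 0. Lengths are in m, angles in rad, forces in N, time in s.
With the tool pointing down it reaches from about 0.275 to 1 m from the base axis. Payload 8.4 kg.
Tool frame: the origin (TCP) lies at the centre of the arm's flange, where the gripper is bolted on; the fingertips stand 173 mm ahead of it and the grasp point (between the pads) lies 155 mm ahead of it; y points along the fingers, x is the direction in which the jaws open and shut, and the axes are right-handed (so a half turn about y gives the same grasp; the last joint's range is limited). The gripper opens to 85 mm and grips with 20 to 120 N. Pads are 22 mm wide; open, the fingers measure 114 mm over their backs; the gripper's body (76 mm by 85 mm) begins 54 mm behind the grasp point. The pads swing forward as they close: fully open they stand 13 mm farther back than shut.
Start: joints at [-1.223, 0.353, 1.633, -0, 1.155, -0.002], TCP at [0.214, -0.587, 0.405] pointing down, gripper open.
Joint ranges: [-2.63, 2.63], [-0.92, 2.1], [0.06, 2.66], [-1.3, 4.44], [0, 2.69], [-3.02, 3.02]. Speed limits (rad/s): [2.22, 2.22, 2.79, 3.14, 3.14, 3.14].

### API

Orientations are given as [roll, pitch, yaw] about the fixed x, y, z axes, in that order (R = Rz(yaw) Ry(pitch) Rx(roll)).
In Python, from bench import bot, snapshot, camera_model, spotter gives the robot as it stands. The module is installed in compiled form; this text tells all that it offers.
- The arm moves only by the tool send_rows, never from a script. Its argument "series" is a list that holds one entry, the list of rows, each a list of 7 numbers: the turn, a rotation vector about the tool's x, y, z in degrees, then the shift along the tool's x, y, z in mm, then the closure, from 0 (fully open) to 1 (shut). A call has 1 to 8 rows; each row shifts and turns the pose as measured when the row begins, along the tool's axes as they then stand; what a row does not reach is not made up. A row lasts 1/10 s, in which the tool goes at most 50 mm and 8.59 degrees, less where a joint would pass 70% of its speed; a pose out of reach is approached as far as the arm can. A call with a gripper value outside its range is refused whole. The fingers move at their own pace and stop on an object; "force" is the grip in N (left out, the last holds). Time passes only in rows, so rows that do not move let the fingers close. It gives the time, the measured TCP pose, the force and the opening at its end, in the units of the state.
- bot.sense(): the state, without advancing time (a new reading comes with each control period).
- snapshot(name): name is "side" or "top" or "wrist"; returns (picture, depth): 384x512x3 uint8, red, green, blue; 384x512 float32, m along the optical axis (not along the pixel's ray), 0 where there is no reading.
- camera_model(name): a dict with "mtx" (3x3 intrinsics, pixels), "extrinsics" (4x4, takes a point from camera to world coordinates); the wrist camera has in their place "hand_eye" (4x4, takes a point from camera to tool coordinates, whose origin is the TCP and whose axes are the tool frame's). Camera axes: x right, y down, z forward; pixel columns grow to the right and rows downward; lengths in m; the calibration is good to about 2 mm. The wrist camera is an equidistant fisheye: a pixel r from the principal point sees the ray r / f radians off the axis. A picture is of the moment at which its call begins: read the wrist's pose just before it. camera_model takes no time and is no camera call.
- bot.finish_job(): hands the job in, once; it reports no verdict.
Trained networks look in the newest picture that a camera, given by its name, has taken for a name from the list of things; names that differ only in an ending like _2 or _b are one class to them, and where a whole thing is asked for, a point or a joint stands for the part that bears it (a point fixed in the world has none). Each returns a list of dicts, best first, with "confidence" (0 to 1); they miss things now and then, are a little off and sometimes report something else, mostly with a low value. They report only what shows in the picture. A call takes as long as a camera call. They do not tell look-alikes from the thing itself.
- spotter.look_for(name, camera): "bbox" ([left, top, right, bottom] in pixels, round what is visible of it).
- spotter.masks_of(name, camera): "pixels" (384x512 bool, what is visible of it) and "bbox" ([left, top, right, bottom] in pixels, round what is visible of it).
- spotter.mark_of(name, camera): "uv" ([column, row] in pixels: a listed point, or the origin of a listed thing).
The state is a dict: "clock": time; "qpos": joint angles; "qd": joint speeds; "effort": joint torques, N m; "tool_pos": TCP position; "tool_rot": TCP orientation; "contact_force": force on the tool from outside, world axes, zero at the start; "torque": the same for the moment, N m; "finger_gap": opening from 0.0 (shut) to 1.0 (fully open).
Only numpy, scipy, OpenCV 4.12 (cv2) and the standard library are available. Lean on these libraries where they do the work, as an engineer would, in place of code of your own. Each camera call takes 0.05 s, during which the arm holds its last target. There are 200 camera calls.

### The job

Give the sample in the beaker its dose: press the cap of the pump bottle fully down and let it spring right back up. Then turn the swirler's spring-return dial clockwise past its first two clicks to the third, but not on toward the fourth, which would throw the sample out of the open beaker. The machine runs only while its dial is held, so finish with the robot still holding it on the third click, the beaker standing between its posts and the other things undisturbed.

Things in the scene. Friction and masses are not known exactly. Their poses are not given: they have to be found in the camera images.
- swirler: Bench swirler, a low white housing with a grey deck, fixed on the table: 170 mm deep (x) by 262 mm wide (y), deck 55 mm above the table. Origin on the table, 8 mm toward its +y from the middle of its width; its front (switch, louvres) faces its own -x, toward the robot, turned by up to 0.25 rad. Dial on the deck at its right (-y) end as the robot sees it, beaker platform at the left.
- dial_grip (a point): On the dial's upright axis, inside its bar grip, 86 mm above the table. The dial is black: a skirt 55 mm across (its top 63 mm above the table) carries an upright bar 54 mm long, 14 mm thick, its top 97 mm above the table. Site x runs along the bar toward its pointer end (white line), y across its thickness, z up; it turns with the dial. Nothing taller on the swirler within 105 mm of the axis.
- dial (a joint): Dial angle in rad, positive clockwise seen from above: 0 at rest (pointer at the dot), clicks 1 to 4 at 0.4, 0.8, 1.2 and 1.6 (four white bars on the deck, each longer than the last), stop at 1.66. When let go, a spring turns it back to 0 from everywhere: about 0.05 N m at rest rising to 0.10 N m at the third click; between clicks it swings by 0.03 N m more or less.
- pump_top (a point): Middle of the flat round top (30 mm across) of the pump bottle's white cap, 186.5 mm above the table when up; it moves straight down. A long white nozzle on the cap, starting 5 mm below the top, reaches 98 mm along this point's own -y over the beaker. The bottle is amber glass, 68 mm across, fixed in a round steel stand at the left of the swirler.
- pump_cap (a joint): How far the pump cap is pressed down, in m: 0 up, 0.012 fully down at a hard stop. A spring pushes it up: about 2 N at the start, 6.2 N fully down; fully released it comes back to 0 within half a second.
- beaker: Small clear glass beaker, 55 mm across and 69 mm high, loose, about 60 g, standing on the swirler's platform (its foot 63 mm above the table) between three short rubber posts. Origin at the middle of its underside, z up.
- dropper: Bystander: small amber dropper bottle, 33 mm across, 98 mm high, loose, behind the swirler's dial end. Origin at the middle of its underside.
- petri_a: Bystander: closed petri dish, 72 mm across, 14 mm high, loose, to the right of the swirler. Origin at the middle of its underside.
- vial_loose: Bystander: capped sample vial, 24 mm across, 66 mm high, loose, to the left of the pump bottle. Origin at the middle of its underside.
- platform (a point): Centre of the swirler's round platform (92 mm across) on top of its rubber mat, 63 mm above the table, where the beaker stands.
- dial_pointer (a point): Pointer end of the dial's bar, 27 mm from the axis along the bar, same height as dial_grip; turns with the dial. The bar may be pinched across its thickness from above (fingertips above the skirt) and turned, or pushed at an end.
- microscope: Obstacle: white binocular microscope, fixed, to the right of the swirler, 323 mm deep (x) by 212 mm wide (y), 459 mm high; origin on the table under its middle. The arm starts on its far (right) side, so draw in toward the base when swinging past its front. Plant racks stand left of the table's edge, beyond about y = 0.47 m.
Mind the look-alikes: they are no part of the job. Of the things that look like the part that bears pump_top, the larger one is meant. There is more than one size of the beaker; the job needs the larger.

How it is judged:
By the outcome, as a careful person would: the job done as asked, in the order asked, and still so for the second after the job is handed in, while the arm keeps its last pose, push and grip.
It also fails if it takes over 50 s, if anything falls off the work surface, if the arm or the gripper's body presses on something with over 40 N, if the wrist force passes 120 N, or if a joint passes its speed limit or range.

## Working session

There is one attempt and no reset: what is moved stays moved. The work goes in short steps, Python scripts to look and compute and a tool call to move; the robot and the scene stay as the last step left them, time stands still between calls to the robot, and variables do not carry over. Pictures are saved under pics/ and viewed, about 8 in all and at most 12, crops included, and the job is handed in when it is done.

Besides the shell and the picture viewer there is one more tool, called after "Emit:" as name(argument=value, ...) on one line, values as JSON. send_rows: Moves the arm, as the interface text tells. Its arguments: {"type":"object","properties":{"series":{"type":"array"},"force":{"type":"number"}},"required":["series"]}

```bash
mkdir -p pics; cat > h.py <<'E'
import numpy as np,cv2
from bench import bot,snapshot,camera_model,spotter
from scipy.spatial.transform import Rotation as R
def shot(cam,fn=None):
    p,d=snapshot(cam)
    if fn: cv2.imwrite('pics/'+fn,cv2.cvtColor(p,cv2.COLOR_RGB2BGR))
    return p,d
def world(cam,uv,d=None,z=None):
    m=camera_model(cam);K=m['mtx'];E=np.array(m['extrinsics'])
    r=np.linalg.inv(K)@np.array([uv[0],uv[1],1.])
    if d is not None: return E[:3,:3]@(r*d)+E[:3,3]
    r=E[:3,:3]@r; return E[:3,3]+r*(z-E[2,3])/r[2]
E
python3 - <<'E'
from h import *
s=bot.sense();print(s)
D={}
for c in('top','side'):
    p,d=shot(c,c+'0.png');D[c]=d
    print(c,camera_model(c))
    for n,z in [('dial_grip',.086),('dial_pointer',.086),('pump_top',.1865),('beaker',.063),('platform',.063),('swirler',0),('dropper',0),('petri_a',0),('vial_loose',0),('microscope',0)]:
        for k in spotter.mark_of(n,c)[:3]:
            print(c,n,np.round(k['uv'],1),round(k['confidence'],2),world(c,k['uv'],z=z).round(4))
a=cv2.imread('pics/top0.png');b=cv2.imread('pics/side0.png')
E
```

```text
{'clock': 0.0, 'qpos': array([-1.22340233e+00,  3.53647203e-01,  1.63414597e+00, -5.24360312e-06,
        1.15515592e+00, -2.38380432e-03]), 'qd': array([-8.36181019e-04,  8.80301711e-05, -6.12409084e-04,  1.90529773e-03,
        1.79120384e-03,  2.40388263e-04]), 'effort': array([-3.07400978e-04, -6.05255485e+01, -3.42062795e+01,  1.31449456e-04,
        9.45640204e-03, -1.20359752e-05]), 'tool_pos': array([ 0.21411014, -0.58693339,  0.40395703]), 'tool_rot': array([-1.57079789e+00,  1.35644069e-03, -1.22101640e+00]), 'contact_force': array([ 0.22454375, -0.40798017, -0.08770863]), 'torque': array([ 0.02539711, -0.02049783,  0.01008048]), 'finger_gap': 1.0024240122675916}
top {'mtx': array([[408.55085709,   0.        , 248.60103375],
       [  0.        , 408.55085709, 192.28864414],
       [  0.        ,   0.        ,   1.        ]]), 'extrinsics': array([[-0.09626732, -0.97066634,  0.22031674,  0.35903831],
       [-0.99535387,  0.09347673, -0.02308195,  0.08050688],
       [ 0.00181038, -0.22151515, -0.97515525,  1.09695158],
       [ 0.        ,  0.        ,  0.        ,  1.    
[... 1305 characters left out ...]
[0.5057 0.2943 0.1865]
side beaker [252.8 171.7] 0.79 [0.4799 0.2019 0.063 ]
side beaker [280.6 206. ] 0.72 [0.653  0.1613 0.063 ]
side platform [251.9 171.8] 0.69 [0.4781 0.1992 0.063 ]
side platform [289.9 161.9] 0.61 [0.5357 0.3331 0.063 ]
side platform [253.  172.9] 0.25 [0.4846 0.1984 0.063 ]
side swirler [239.5 199.1] 0.61 [0.5013 0.1182 0.    ]
side swirler [218.8 184.4] 0.25 [0.3994 0.1102 0.    ]
side dropper [233.6 235.1] 0.48 [6.005e-01 6.000e-04 0.000e+00]
side petri_a [254.8 176. ] 0.73 [0.4583 0.2345 0.    ]
side petri_a [185.9 220.8] 0.52 [ 0.4483 -0.0775  0.    ]
side vial_loose [292.8 160.8] 0.4 [0.5003 0.396  0.    ]
side microscope [218.2 187.7] 0.29 [0.41   0.0983 0.    ]
```

View pics/top0.png

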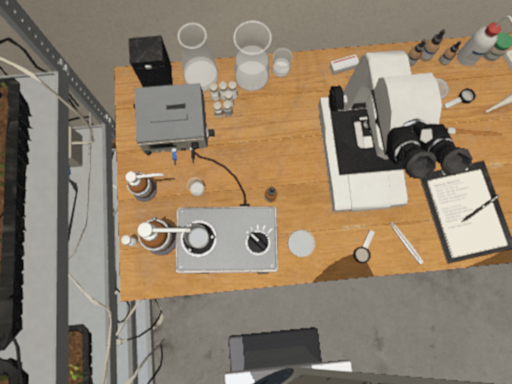

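View pics/side0.png

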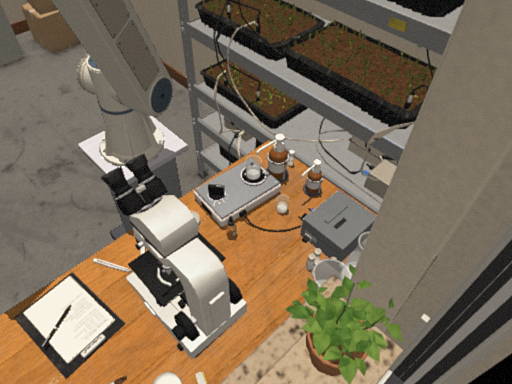

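The top view shows the swirler at px (177–277, 207–272), the dial at (258,240), the beaker at about (199,238) and the large pump cap at about (153,230). The smaller pump, at (138,180), and the small beaker, at (196,187), are decoys. In the side view the arm stands beyond the microscope. Next I refine the positions with depth.

```bash
python3 - <<'E'
from h import *
p,d=shot('top')
m=camera_model('top');K=m['mtx'];E=np.array(m['extrinsics'])
v,u=np.mgrid[:384,:512]
r=np.stack([(u-K[0,2])/K[0,0],(v-K[1,2])/K[1,1],np.ones_like(u,float)],-1)*d[...,None]
W=r@E[:3,:3].T+E[:3,3]; np.save('W.npy',W);ok=d>0
X,Y,Z=W[...,0],W[...,1],W[...,2]
def reg(x0,x1,y0,y1,z0,z1): return ok&(X>x0)&(X<x1)&(Y>y0)&(Y<y1)&(Z>z0)&(Z<z1)
g=p.max(2)
# pump cap
s=reg(.45,.56,.24,.36,.175,.20);print('cap',s.sum(),W[s].mean(0),W[s].min(0),W[s].max(0))
for q in W[s].round(3): print(q,end=' ')
s=reg(.40,.54,-.02,.12,.08,.11);print('\ndial bar',s.sum(),W[s].mean(0),W[s].min(0),W[s].max(0))
c=W[s][:,:2];w,V=np.linalg.eigh(np.cov((c-c.mean(0)).T));print(np.sqrt(w),V[:,1])
s=reg(.40,.54,-.02,.12,.050,.11)&(g<70);print('black',s.sum(),W[s].mean(0),W[s].min(0),W[s].max(0))
s=reg(.35,.6,-.05,.28,.045,.07);c=W[s][:,:2].astype(np.float32);print('deck',cv2.minAreaRect(c),W[s][:,2].mean())
# microscope
s=reg(.2,1.2,-.7,-.05,.1,.6)
for y in np.arange(-.6,-.05,.05):
    t=s&(Y>y)&(Y<y+.05); 
    if t.any(): print(round(y,2),'xmin',X[t].min().round(3),'zmax',Z[t].max().round(3), 'xmin z>.3',X[t&(Z>.3)].min().round(3) if (t&(Z>.3)).any() else None)
im=cv2.resize(cv2.cvtColor(p,cv2.COLOR_RGB2BGR)[195:285,115:325],None,fx=3.8,fy=3.8,interpolation=cv2.INTER_CUBIC);cv2.imwrite('pics/crop1.png',im)
E
```

```text
cap 249 [0.50079164 0.28813319 0.18424709] [0.4856061  0.24075022 0.17561409] [0.51720193 0.31455592 0.19131613]
[0.517 0.304 0.187] [0.516 0.301 0.19 ] [0.517 0.299 0.187] [0.517 0.298 0.186] [0.517 0.295 0.185] [0.517 0.294 0.183] [0.516 0.29  0.188] [0.515 0.305 0.191] [0.515 0.304 0.187] [0.515 0.302 0.186] [0.515 0.3   0.186] [0.514 0.298 0.186] [0.514 0.295 0.188] [0.514 0.293 0.186] [0.514 0.291 0.186] [0.514 0.289 0.184] [0.513 0.311 0.187] [0.513 0.309 0.186] [0.513 0.307 0.184] [0.513 0.304 0.187] [0.513 0.302 0.187] [0.512 0.3   0.187] [0.512 0.298 0.186] [0.512 0.295 0.186] [0.511 0.292 0.189] [0.511 0.291 0.188] [0.511 0.289 0.187] [0.511 0.287 0.184] [0.51  0.31  0.191] [0.51  0.308 0.191] [0.51  0.306 0.19 ] [0.51  0.304 0.187] [0.51  0.302 0.188] [0.51  0.3   0.187] [0.51  0.298 0.186] [0.51  0.296 0.185] [0.509 0.293 0.188] [0.509 0.291 0.187] [0.509 0.289 0.186] [0.509 0.285 0.184] [0.509 0.313 0.188] [0.509 0.311 0.188] [0.509 0.309 0.185] [0.508 0.306 0.188] [0.508 0.304 0.188] [0.508 0.303 0.184] [0.508 0.3   0.188] [0.508 0.298 0.184] [0.508 0.296 0.185] [0.507 
[... 4176 characters left out ...]
6023705 0.04569179 0.07432921] [0.43944772 0.02386546 0.05781835] [0.48598362 0.06816799 0.10111962]
deck ((0.503929853439331, 0.132750004529953), (0.28537410497665405, 0.20905962586402893), 84.48039245605469) 0.05555116217714419
-0.6 xmin 0.948 zmax 0.155 xmin z>.3 None
-0.55 xmin 0.968 zmax 0.164 xmin z>.3 None
-0.5 xmin 0.953 zmax 0.166 xmin z>.3 None
-0.45 xmin 1.035 zmax 0.172 xmin z>.3 None
-0.4 xmin 1.036 zmax 0.179 xmin z>.3 None
-0.35 xmin 0.514 zmax 0.456 xmin z>.3 0.514
-0.3 xmin 0.506 zmax 0.464 xmin z>.3 0.506
-0.25 xmin 0.507 zmax 0.465 xmin z>.3 0.507
-0.2 xmin 0.521 zmax 0.452 xmin z>.3 0.521
-0.15 xmin 0.239 zmax 0.599 xmin z>.3 0.239
-0.1 xmin 0.221 zmax 0.6 xmin z>.3 0.221
```

View pics/crop1.png

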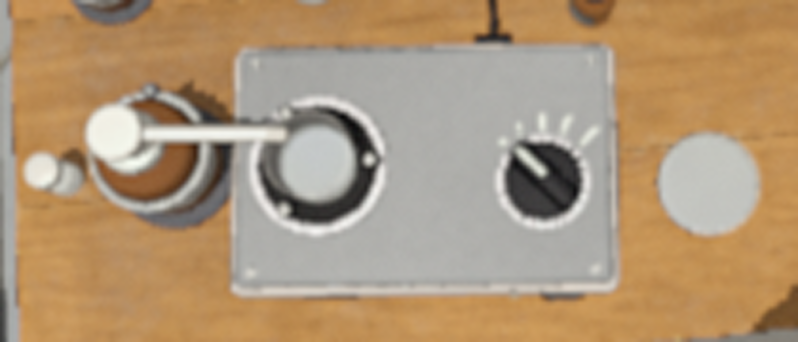

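The cap's top is at (0.502, 0.300) and the dial axis at about (0.461, 0.046), with the pointer heading 41°. In the tool frame y points down, x is radial and z tangential. I draw in toward the base first, then swing.

Emit:
send_rows(series=[[[0, 0, 0, -46, 0, 0, 1], [0, 0, 0, -46, 0, 0, 1], [0, 0, 0, -46, 0, 0, 1], [0, 0, 0, -46, 0, 0, 1], [0, 0, 0, -46, 0, 0, 1], [0, 0, 0, -45, 0, 0, 1]]], force=60)

```text
clock: 1.75
tool_pos: [0.1183, -0.3244, 0.4022]
tool_rot: [-1.571, -0.003, -1.221]
contact_force: [0.3, 0.2, 0.7]
finger_gap: 0.003
```

Emit:
send_rows(series=[[[0, -7.8, 0, -3, 0, 47, 1], [0, -7.8, 0, -3, 0, 47, 1], [0, -7.8, 0, -3, 0, 47, 1], [0, -7.8, 0, -3, 0, 47, 1], [0, -7.8, 0, -3, 0, 47, 1], [0, -7.8, 0, -3, 0, 47, 1], [0, -7.8, 0, -3, 0, 47, 1], [0, -7.8, 0, -3, 0, 47, 1]]])

```text
clock: 2.55
tool_pos: [0.3441, -0.0341, 0.4045]
tool_rot: [-1.579, -0.012, -0.109]
contact_force: [0.8, 0.3, -0.9]
finger_gap: 0.002
```

Emit:
send_rows(series=[[[0, -7.8, 0, -3, 0, 47, 1], [0, -7.8, 0, -3, 0, 47, 1], [0, -7.8, 0, -3, 0, 47, 1], [0, -7.8, 0, -3, 0, 47, 1], [0, -7.0, 0, -3, 0, 42, 1], [0, 0, 0, 0, 0, 0, 1]]])

```text
clock: 3.15
tool_pos: [0.2892, 0.1998, 0.4043]
tool_rot: [-1.586, -0.013, 0.598]
contact_force: [0.7, -0.1, -0.5]
finger_gap: -0.001
```

```bash
cat >> h.py <<'E'
def delta(tips,heading=None,ahead=.173):
    "tool-frame shift (mm) to bring point ahead of TCP to tips, level tool; heading of tool x deg"
    s=bot.sense();M=R.from_euler('xyz',s['tool_rot'])
    Rm=M.as_matrix();h=np.degrees(np.arctan2(Rm[1,0],Rm[0,0]))
    tgt=np.array(tips)+[0,0,ahead]
    hd=h if heading is None else heading
    G=R.from_euler('xyz',[-np.pi/2,0,np.radians(hd)])
    print('clock',s['clock'],'pos',s['tool_pos'].round(4),'heading',h.round(2),'q',s['qpos'].round(2),'F',s['contact_force'].round(1),'T',s['torque'].round(2),'gap',s['finger_gap'].round(3))
    print('shift mm',(Rm.T@(tgt-s['tool_pos'])*1000).round(1),'turn deg',np.degrees((M.inv()*G).as_rotvec()).round(2))
E
python3 -c "
from h import *
delta([.502,.300,.215])
p,d=shot('wrist','w1.png');print(camera_model('wrist'))
for n in('pump_top','beaker','vial_loose'):
  for k in spotter.mark_of(n,'wrist')[:3]:print(n,k)
"
```

```text
Traceback (most recent call last):
  File "h.py", line 20, in delta
    print('clock',s['clock'],'pos',s['tool_pos'].round(4),'heading',h.round(2),'q',s['qpos'].round(2),'F',s['contact_force'].round(1),'T',s['torque'].round(2),'gap',s['finger_gap'].round(3))
                                                                                                                                                                     ^^^^^^^^^^^^^^^^^^^^^
AttributeError: 'float' object has no attribute 'round'
```

```bash
sed -i "s/s\['finger_gap'\].round(3)/round(s['finger_gap'],3)/" h.py
python3 -c "
from h import *
delta([.502,.300,.215])
p,d=shot('wrist','w1.png');print(camera_model('wrist'))
for n in('pump_top','beaker','vial_loose'):
  for k in spotter.mark_of(n,'wrist')[:3]:print(n,k)
"
```

```text
clock 3.15 pos [0.2892 0.1998 0.4043] heading 34.24 q [ 0.61 -0.1   2.17 -0.02  1.06  0.02] F [ 0.7 -0.1 -0.5] T [-0.01  0.   -0.02] gap -0.001
shift mm [232.1  20.  -36.6] turn deg [ 0.85 -0.01  0.76]
{'mtx': array([[297.31863964,   0.        , 257.2345616 ],
       [  0.        , 297.31863964, 191.79559137],
       [  0.        ,   0.        ,   1.        ]]), 'hand_eye': array([[ 9.99999987e-01,  1.53607821e-04,  5.20958633e-05,
        -8.70014626e-04],
       [-3.34008243e-06, -3.01610552e-01,  9.53431212e-01,
         3.13924617e-02],
       [ 1.62167153e-04, -9.53431199e-01, -3.01610547e-01,
         7.79679862e-02],
       [ 0.00000000e+00,  0.00000000e+00,  0.00000000e+00,
         1.00000000e+00]])}
pump_top {'uv': [497.3, 241.7], 'confidence': 0.94}
beaker {'uv': [417.9, 275.4], 'confidence': 0.86}
beaker {'uv': [376.3, 257.8], 'confidence': 0.83}
vial_loose {'uv': [438.1, 145.4], 'confidence': 0.75}
```

Emit:
send_rows(series=[[[0.85, 0, 0.76, 46, 0, -7, 1], [0, 0, 0, 46, 0, -7, 1], [0, 0, 0, 46, 0, -7, 1], [0, 0, 0, 46, 0, -7, 1], [0, 0, 0, 46, 0, -7, 1], [0, 0, 0, 0, 0, 0, 1]]])

```text
clock: 3.95
tool_pos: [0.5166, 0.2829, 0.4033]
tool_rot: [-1.573, 0.0, 0.561]
contact_force: [-0.3, 1.2, -0.3]
finger_gap: -0.001
```

```bash
cat >> h.py <<'E'
def wproj(P):
    m=camera_model('wrist');s=bot.sense();H=np.array(m['hand_eye']);K=m['mtx']
    t=R.from_euler('xyz',s['tool_rot']).inv().apply(np.array(P)-s['tool_pos'])
    c=H[:3,:3].T@(t-H[:3,3]);rr=np.hypot(c[0],c[1]);th=np.arctan2(rr,c[2])
    return (K[0,2]+K[0,0]*th*c[0]/rr,K[1,2]+K[1,1]*th*c[1]/rr)
def wworld(uv,z):
    m=camera_model('wrist');s=bot.sense();H=np.array(m['hand_eye']);K=m['mtx']
    a=(np.array(uv)-[K[0,2],K[1,2]])/K[0,0];th=np.hypot(*a)
    c=np.r_[a/th*np.sin(th),np.cos(th)]
    M=R.from_euler('xyz',s['tool_rot']).as_matrix()
    o=M@H[:3,3]+s['tool_pos'];r=M@H[:3,:3]@c
    return o+r*(z-o[2])/r[2]
E
python3 -c "
from h import *
delta([.502,.300,.195])
print(wproj([.502,.3,.1865]))
p,d=shot('wrist','w2.png')
for k in spotter.mark_of('pump_top','wrist')[:3]:print(k,wworld(k['uv'],.1865))
"
```

```text
clock 3.95 pos [0.5166 0.2829 0.4033] heading 32.16 q [ 0.5   0.3   1.71 -0.    1.13 -0.06] F [-0.3  1.2 -0.3] T [-0.05 -0.07  0.04] gap -0.001
shift mm [-3.2 35.3 22.4] turn deg [ 0.12  0.   -0.03]
(np.float64(253.7246207162066), np.float64(186.7129723413248))
{'uv': [409.0, 218.1], 'confidence': 0.94} [0.6068748  0.33916111 0.1865    ]
{'uv': [144.6, 305.1], 'confidence': 0.72} [0.47438546 0.16162725 0.1865    ]
{'uv': [252.3, 188.3], 'confidence': 0.63} [0.49712293 0.29679469 0.1865    ]
```

View pics/w2.png

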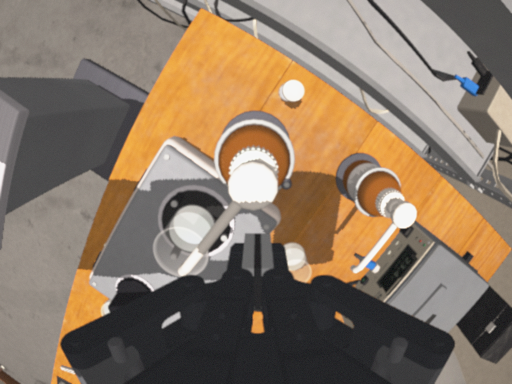

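The closed fingertips are just short of the large cap, seen at (253,184). The small decoy pump is at (403,214). I go over the cap and press in small steps.

Emit:
send_rows(series=[[[0, 0, 0, -3.2, 0, 22.4, 1], [0, 0, 0, 0, 20, 0, 1], [0, 0, 0, 0, 13, 0, 1], [0, 0, 0, 0, 0, 0, 1]]])

```text
clock: 4.45
tool_pos: [0.4967, 0.2923, 0.3695]
tool_rot: [-1.573, 0.007, 0.552]
contact_force: [0.0, 0.2, 0.4]
finger_gap: 0.005
```

```bash
python3 -c "
from h import *
delta([.502,.300,.1865])
"
```

```text
clock 4.45 pos [0.4967 0.2923 0.3695] heading 31.63 q [ 0.53  0.32  1.77 -0.    1.06 -0.02] F [0.  0.2 0.4] T [-0.02 -0.04 -0.  ] gap 0.005
shift mm [8.6 9.9 3.8] turn deg [ 0.11  0.   -0.4 ]
```

Emit:
send_rows(series=[[[0.1, 0, -0.4, 8.6, 0, 3.8, 1], [0, 0, 0, 0, 5, 0, 1], [0, 0, 0, 0, 0, 0, 1]]])

```text
clock: 4.75
tool_pos: [0.5027, 0.2994, 0.3655]
tool_rot: [-1.571, -0.002, 0.55]
contact_force: [-0.7, 0.6, -0.2]
finger_gap: 0.003
```

```bash
python3 -c "
from h import *
delta([.502,.300,.1865])
"
```

```text
clock 4.75 pos [0.5027 0.2994 0.3655] heading 31.51 q [ 0.53  0.33  1.76  0.    1.05 -0.02] F [-0.7  0.6 -0.2] T [-0.01  0.06  0.03] gap 0.003
shift mm [-0.3  6.   0.8] turn deg [-0.01  0.    0.1 ]
```

Emit:
send_rows(series=[[[0, 0, 0, 0, 5, 0, 1], [0, 0, 0, 0, 4, 0, 1], [0, 0, 0, 0, 4, 0, 1], [0, 0, 0, 0, 3, 0, 1]]])

```text
clock: 5.15
tool_pos: [0.5031, 0.2996, 0.3501]
tool_rot: [-1.571, -0.004, 0.55]
contact_force: [-0.3, -0.5, 5.0]
finger_gap: -0.001
```

```bash
python3 -c "
from h import *
delta([.502,.300,.1745])
"
```

```text
clock 5.15 pos [0.5031 0.2996 0.3501] heading 31.52 q [ 0.53  0.35  1.77 -0.    1.02 -0.02] F [-0.3 -0.5  5. ] T [-0.2   0.24 -0.06] gap -0.001
shift mm [-0.7  2.6  0.9] turn deg [ 0.01 -0.    0.21]
```

Spring force is 5 N at about 9.4 mm of press, which fits. I continue to the hard stop.

Emit:
send_rows(series=[[[0, 0, 0, 0, 2, 0, 1], [0, 0, 0, 0, 2, 0, 1], [0, 0, 0, 0, 1, 0, 1]]])

```text
clock: 5.45
tool_pos: [0.503, 0.2997, 0.3479]
tool_rot: [-1.571, -0.004, 0.55]
contact_force: [-4.1, -2.6, 12.9]
finger_gap: -0.003
```

Emit:
send_rows(series=[[[0, 0, 0, 0, 1.5, 0, 1], [0, 0, 0, 0, 0.5, 0, 1]]])

```text
clock: 5.65
tool_pos: [0.5029, 0.2996, 0.3481]
tool_rot: [-1.571, -0.005, 0.551]
contact_force: [-1.8, -1.5, 6.1]
finger_gap: -0.005
```

Emit:
send_rows(series=[[[0, 0, 0, 0, 4, 0, 1]]])

```text
clock: 5.75
tool_pos: [0.5031, 0.2997, 0.3472]
tool_rot: [-1.571, -0.006, 0.551]
contact_force: [-17.1, -9.7, 58.0]
finger_gap: -0.002
```

The force rose to 58 N with no further travel, so the cap is on its hard stop. Now I lift straight up and let it spring back.

Emit:
send_rows(series=[[[0, 0, 0, 0, -8, 0, 1], [0, 0, 0, 0, -15, 0, 1], [0, 0, 0, 0, -30, 0, 1], [0, 0, 0, 0, -30, 0, 1], [0, 0, 0, 0, 0, 0, 1], [0, 0, 0, 0, 0, 0, 1]]])

```text
clock: 6.35
tool_pos: [0.5024, 0.2995, 0.433]
tool_rot: [-1.571, -0.007, 0.551]
contact_force: [-1.0, 0.1, -0.9]
finger_gap: -0.002
```

```bash
python3 -c "
from h import *
p,d=shot('top','t2.png')
for n,z in [('pump_top',.1865),('beaker',.063)]:
  for k in spotter.mark_of(n,'top')[:2]:print(n,k,world('top',k['uv'],z=z))
p,d=shot('side','s2.png')
a=cv2.imread('pics/s2.png')[110:230,190:350];b=cv2.imread('pics/side0.png')[110:230,190:350]
cv2.imwrite('pics/cmp.png',cv2.resize(np.hstack([b,a]),None,fx=2.5,fy=2.5,interpolation=3))
delta([.461,.046,.16],-48.7)
"
```

```text
pump_top {'uv': [126.4, 175.2], 'confidence': 0.57} [0.63196861 0.3355522  0.1865    ]
pump_top {'uv': [140.4, 228.2], 'confidence': 0.45} [0.50587656 0.30809114 0.1865    ]
beaker {'uv': [195.4, 187.5], 'confidence': 0.58} [0.61862216 0.19257164 0.063     ]
beaker {'uv': [198.2, 238.1], 'confidence': 0.56} [0.48654921 0.19441524 0.063     ]
clock 6.55 pos [0.5023 0.2994 0.4321] heading 31.56 q [ 0.54  0.26  1.69 -0.    1.18 -0.02] F [-0.4  0.3 -0.1] T [ 0.02 -0.02 -0.04] gap 0.0
shift mm [-168.3   98.3 -194.3] turn deg [-0.18 80.26  0.25]
```

View pics/cmp.png

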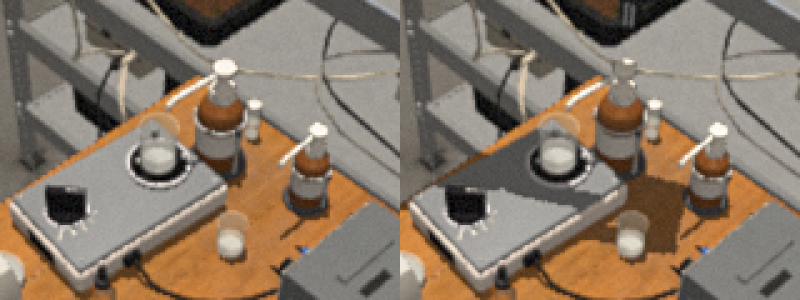

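Comparing before (left) and after (right), the cap is back up at the same height (right half, about (624,64)), and the beaker and other things are unchanged. On to the dial.

Emit:
send_rows(series=[[[0, 0, 0, -28, 0, -32.4, 0.4], [0, 0, 0, -28, 0, -32.4, 0.4], [0, 0, 0, -28, 0, -32.4, 0.4], [0, 0, 0, -28, 0, -32.4, 0.4], [0, 0, 0, -28, 0, -32.4, 0.4], [0, 0, 0, -28, 0, -32.4, 0.4], [0, 8.1, 0, 0, 0, 0, 0.4], [0, 8.1, 0, 0, 0, 0, 0.4]]])

```text
clock: 7.35
tool_pos: [0.4576, 0.037, 0.4235]
tool_rot: [-1.57, 0.006, 0.267]
contact_force: [0.9, 0.5, 0.3]
finger_gap: 0.598
```

Emit:
send_rows(series=[[[0, 8.1, 0, 0, 0, 0, 0.4], [0, 8.1, 0, 0, 0, 0, 0.4], [0, 8.1, 0, 0, 0, 0, 0.4], [0, 8.1, 0, 0, 0, 0, 0.4], [0, 8.1, 0, 0, 0, 0, 0.4], [0, 8.1, 0, 0, 0, 0, 0.4], [0, 8.1, 0, 0, 0, 0, 0.4], [0, 8.1, 0, 0, 0, 0, 0.4]]])

```text
clock: 8.15
tool_pos: [0.4556, 0.0354, 0.4164]
tool_rot: [-1.586, 0.01, -0.915]
contact_force: [0.1, -0.5, 0.5]
finger_gap: 0.604
```

```bash
python3 -c "
from h import *
delta([.461,.046,.16],-48.7)
print(wproj([.461,.046,.097]))
p,d=shot('wrist','w3.png')
for n in ('dial_grip','dial_pointer'):
  for k in spotter.mark_of(n,'wrist')[:2]:print(n,k,wworld(k['uv'],.086))
"
```

```text
clock 8.15 pos [0.4556 0.0354 0.4164] heading -52.45 q [ 0.07  0.08  1.96 -0.    1.12  0.99] F [ 0.1 -0.5  0.5] T [-0.03  0.01 -0.02] gap 0.604
shift mm [-4.2 83.3 12. ] turn deg [ 0.87 -3.75 -0.61]
(np.float64(256.228304130885), np.float64(162.42449554791324))
dial_grip {'uv': [255.3, 159.9], 'confidence': 0.58} [0.46040753 0.04700738 0.086     ]
dial_pointer {'uv': [255.9, 134.8], 'confidence': 0.63} [0.4812904  0.06258354 0.086     ]
dial_pointer {'uv': [318.3, 202.5], 'confidence': 0.58} [ 0.46596555 -0.03518493  0.086     ]
```

View pics/w3.png

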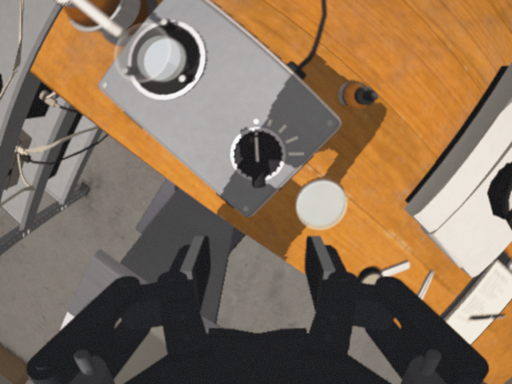

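The dial is at px (258,155) with its bar lying along the image vertical, and the pointer at the dot (257,122). The white click bars run to the right, i.e. clockwise. The beaker stands between its posts. I centre, then descend.

```bash
python3 -c "
from h import *
q=wworld((257,122),.055);print(q,np.degrees(np.arctan2(q[1]-.0465,q[0]-.461)))
for uv in [(256.5,138),(257,158)]:print(wworld(uv,.097))
delta([.461,.0465,.12],-50)
"
```

```text
[0.48983711 0.06833225 0.055     ] 37.12895406551534
[0.48041087 0.06094403 0.097     ]
[0.46502752 0.0482744  0.097     ]
clock 8.3 pos [0.4556 0.0354 0.4167] heading -51.92 q [ 0.07  0.08  1.96 -0.    1.12  0.98] F [1.3 0.2 0.4] T [-0.    0.    0.01] gap 0.594
shift mm [ -4.1 123.5  12.9] turn deg [ 0.86 -1.92 -0.59]
```

Emit:
send_rows(series=[[[0.8, -2.5, -0.6, -4, 0, 12, 0.4], [0, 0, 0, 0, 42, 0, 0.4], [0, 0, 0, 0, 42, 0, 0.4], [0, 0, 0, 0, 38, 0, 0.4], [0, 0, 0, 0, 0, 0, 0.4]]])

```text
clock: 8.8
tool_pos: [0.4662, 0.0489, 0.2924]
tool_rot: [-1.563, -0.006, -0.834]
contact_force: [-1.2, 0.2, -0.0]
finger_gap: 0.602
```

```bash
python3 -c "
from h import *
delta([.461,.0465,.073],-50)
print(wproj([.461,.0465,.097]))
p,d=shot('wrist','w4.png')
for n in ('dial_grip','dial_pointer'):
  for k in spotter.mark_of(n,'wrist')[:2]:print(n,k,wworld(k['uv'],.086))
"
```

```text
clock 8.8 pos [0.4662 0.0489 0.2924] heading -47.76 q [ 0.1   0.26  2.06 -0.    0.81  0.93] F [-1.2  0.2 -0. ] T [-0.02  0.02 -0.06] gap 0.602
shift mm [-2.  46.3 -5.9] turn deg [-0.48  2.24  0.34]
(np.float64(253.83307434901684), np.float64(240.9113341460531))
dial_grip {'uv': [254.0, 234.9], 'confidence': 0.57} [0.4618717  0.04467268 0.086     ]
dial_grip {'uv': [332.2, 273.3], 'confidence': 0.31} [ 0.47609911 -0.01900252  0.086     ]
dial_pointer {'uv': [258.7, 193.8], 'confidence': 0.74} [0.48587561 0.06133773 0.086     ]
```

View pics/w4.png

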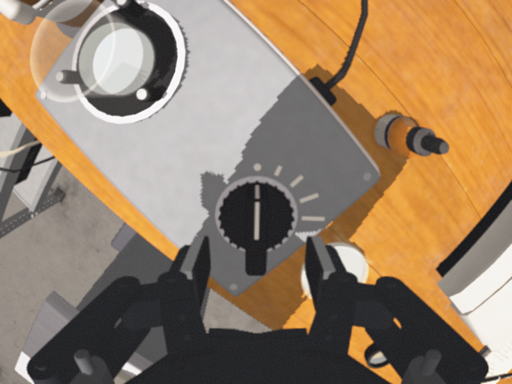

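Emit:
send_rows(series=[[[-0.48, 1.2, 0.34, 0, 0, -5.5, 0.5], [0, 0, 0, 0, 20, 0, 0.6], [0, 0, 0, 0, 16, 0, 0.6], [0, 0, 0, 0, 0, 0, 0.6]]])

```text
clock: 9.35
tool_pos: [0.4678, 0.0451, 0.2683]
tool_rot: [-1.554, -0.012, -0.858]
contact_force: [-0.8, 0.0, 1.0]
finger_gap: 0.399
```

```bash
python3 -c "
from h import *
delta([.4618,.0458,.072],-49)
print(wproj([.4618,.0458,.097]))
p,d=shot('wrist','w5.png')
"
```

```text
clock 9.35 pos [0.4678 0.0451 0.2683] heading -49.15 q [ 0.09  0.3   2.08 -0.    0.74  0.95] F [-0.8  0.   1. ] T [0.   0.03 0.  ] gap 0.399
shift mm [-4.7 23.2 -4.5] turn deg [-0.95 -0.14  0.69]
(np.float64(246.77080587857083), np.float64(260.58417677574215))
```

View pics/w5.png

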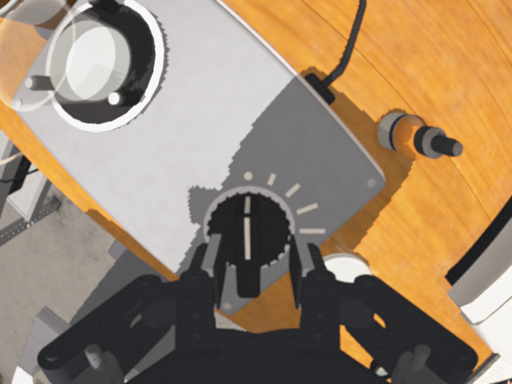

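The bar lies at u≈248, matching the projected 247, and is parallel to the fingers. I apply the small correction and continue down.

Emit:
send_rows(series=[[[-0.95, 0, 0.69, -4.3, 0, -4.5, 0.6], [0, 0, 0, 0, 8, 0, 0.6], [0, 0, 0, 0, 8, 0, 0.6], [0, 0, 0, 0, 0, 0, 0.6]]])

```text
clock: 9.8
tool_pos: [0.4626, 0.0455, 0.2558]
tool_rot: [-1.567, -0.003, -0.858]
contact_force: [-0.8, -0.6, -0.0]
finger_gap: 0.398
```

```bash
python3 -c "
from h import *
delta([.4618,.0458,.072],-49)
"
```

```text
clock 9.8 pos [0.4626 0.0455 0.2558] heading -49.16 q [0.09 0.32 2.09 0.   0.72 0.95] F [-0.8 -0.6 -0. ] T [0.04 0.04 0.02] gap 0.398
shift mm [-0.8 10.8 -0.5] turn deg [-0.24 -0.16  0.17]
```

Emit:
send_rows(series=[[[-0.24, 0, 0.17, -0.8, 6, -0.5, 0.6], [0, 0, 0, 0, 5, 0, 0.6], [0, 0, 0, 0, 0, 0, 0.6]]])

```text
clock: 10.1
tool_pos: [0.4617, 0.0458, 0.2436]
tool_rot: [-1.572, 0.001, -0.858]
contact_force: [-0.4, -0.2, -0.2]
finger_gap: 0.399
```

Emit:
send_rows(series=[[[0, 0, 0, 0, 0, 0, 1], [0, 0, 0, 0, 0, 0, 1], [0, 0, 0, 0, 0, 0, 1], [0, 0, 0, 0, 0, 0, 1]]], force=40)

```text
clock: 10.5
tool_pos: [0.4622, 0.0452, 0.2436]
tool_rot: [-1.572, -0.001, -0.857]
contact_force: [0.9, -0.1, -2.5]
finger_gap: 0.152
```

```bash
python3 -c "
from h import *
delta([.4618,.0458,.072],-49)
"
```

```text
clock 10.5 pos [0.4622 0.0452 0.2436] heading -49.1 q [ 0.09  0.34  2.1  -0.    0.7   0.95] F [ 0.9 -0.1 -2.5] T [0.25 0.06 0.07] gap 0.152
shift mm [-0.7 -1.4  0.1] turn deg [ 0.07 -0.1   0.05]
```

Gripped: the gap of 0.152 is about 13 mm, and forces are small. I turn clockwise, tracking the heading from −49.1°. The target is −49.1 − 68.75 ≈ −117.9°.

Emit:
send_rows(series=[[[0, 6, 0, 0, 0, 0, 1], [0, 6, 0, 0, 0, 0, 1], [0, 6, 0, 0, 0, 0, 1], [0, 6, 0, 0, 0, 0, 1], [0, 0, 0, 0, 0, 0, 1]]])

```text
clock: 11.0
tool_pos: [0.4621, 0.0454, 0.2436]
tool_rot: [-1.571, -0.001, -1.291]
contact_force: [-0.1, -1.3, -1.8]
finger_gap: 0.156
```

```bash
python3 -c "
from h import *
delta([.4622,.0452,.0715],-117.9)
"
```

```text
clock 11.0 pos [0.4621 0.0454 0.2436] heading -73.97 q [ 0.1   0.34  2.1  -0.    0.7   1.39] F [-0.1 -1.3 -1.8] T [ 0.03 -0.05  0.04] gap 0.156
shift mm [ 0.2 -0.9 -0. ] turn deg [1.000e-02 4.393e+01 6.000e-02]
```

Emit:
send_rows(series=[[[0, 6, 0, 0, 0, 0, 1], [0, 6, 0, 0, 0, 0, 1], [0, 6, 0, 0, 0, 0, 1], [0, 6, 0, 0, 0, 0, 1], [0, 6, 0, 0, 0, 0, 1], [0, 6, 0, 0, 0, 0, 1], [0, 0, 0, 0, 0, 0, 1]]])

```text
clock: 11.7
tool_pos: [0.4621, 0.0457, 0.2436]
tool_rot: [-1.57, -0.0, -1.919]
contact_force: [-0.4, -1.4, -1.4]
finger_gap: 0.155
```

```bash
python3 -c "
from h import *
delta([.4622,.0452,.0715],-117.9)
"
```

```text
clock 11.7 pos [0.4621 0.0457 0.2436] heading -109.98 q [ 0.1   0.34  2.1  -0.    0.7   2.02] F [-0.4 -1.4 -1.4] T [-0.03 -0.12  0.07] gap 0.155
shift mm [ 0.5 -0.9  0.2] turn deg [-0.03  7.92  0.03]
```

Emit:
send_rows(series=[[[0, 4, 0, 0, 0, 0, 1], [0, 3.7, 0, 0, 0, 0, 1], [0, 0, 0, 0, 0, 0, 1], [0, 0, 0, 0, 0, 0, 1]]])

```text
clock: 12.1
tool_pos: [0.4621, 0.0458, 0.2436]
tool_rot: [-1.57, -0.0, -2.037]
contact_force: [-0.0, -1.6, -1.0]
finger_gap: 0.158
```

```bash
python3 -c "
from h import *
delta([.4622,.0452,.0715],-117.9)
p,d=shot('wrist')
top,_=shot('top','t3.png')
im=cv2.cvtColor(p,3+1)
for i,a in enumerate([0,.4,.8,1.2,1.6]):
    th=np.radians(40.9)-a
    x,y=wproj([.462+.033*np.cos(th),.0455+.033*np.sin(th),.055]);cv2.circle(im,(int(x),int(y)),1,(0,0,255),-1)
a=cv2.resize(im[140:300,150:350],(500,400),interpolation=3)
b=cv2.resize(cv2.cvtColor(top,4)[195:285,120:325],(800,350),interpolation=3)
cv2.imwrite('pics/f.png',cv2.resize(im[130:320,130:380],(750,570),interpolation=3))
"
```

```text
clock 12.1 pos [0.4621 0.0458 0.2436] heading -116.71 q [ 0.1   0.34  2.1  -0.    0.7   2.13] F [-0.  -1.6 -1. ] T [ 0.09 -0.14  0.08] gap 0.158
shift mm [ 0.5 -0.9  0.3] turn deg [-0.05  1.19  0.02]
```

View pics/f.png

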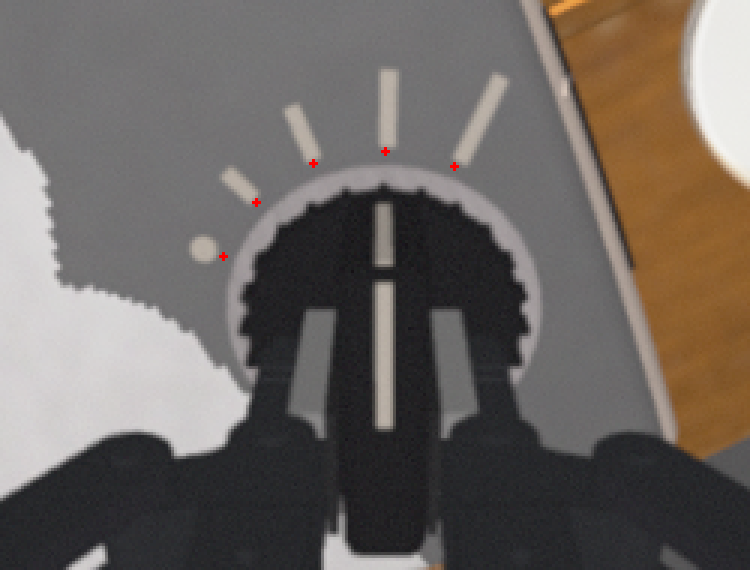

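The pointer line (u≈384) points at the third, second-longest bar (u≈388), about 1° short. I nudge by 1°, settle, then run the final checks.

Emit:
send_rows(series=[[[0, 1.1, 0, 0, 0, 0, 1], [0, 0, 0, 0, 0, 0, 1], [0, 0, 0, 0, 0, 0, 1], [0, 0, 0, 0, 0, 0, 1]]])

```text
clock: 12.6
tool_pos: [0.4621, 0.0458, 0.2436]
tool_rot: [-1.57, -0.0, -2.056]
contact_force: [0.1, -1.3, -1.9]
finger_gap: 0.154
```

```bash
python3 -c "
from h import *
delta([.4622,.0452,.0715],-117.9)
p,d=shot('side','s3.png');t,_=shot('top','t4.png')
a=cv2.imread('pics/s3.png')[110:250,150:350];b=cv2.imread('pics/t4.png')[160:300,110:330]
cv2.imwrite('pics/g.png',np.hstack([cv2.resize(a,(400,280),interpolation=3),cv2.resize(b,(400,280),interpolation=3)]))
"
```

```text
clock 12.6 pos [0.4621 0.0458 0.2436] heading -117.77 q [ 0.1   0.34  2.1  -0.    0.7   2.15] F [ 0.1 -1.3 -1.9] T [ 0.07 -0.14  0.07] gap 0.154
shift mm [ 0.5 -0.9  0.3] turn deg [-0.05  0.13  0.02]
```

View pics/g.png

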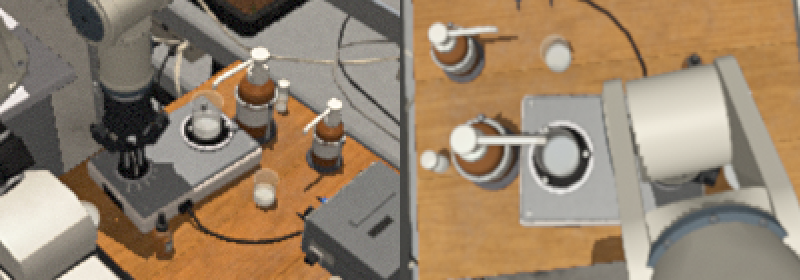

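The beaker stands between its posts, the cap is up, and the bystanders I can see are in place. The gripper holds the dial at about 1.2 rad, so I hand in.

```bash
python3 -c "
from h import *
bot.finish_job();print(bot.sense()['clock'])"
```

```text
the job is handed in; nothing more can be done
the job is handed in; nothing more can be done
```

The sample got its dose, and I handed the job in at about 12.7 s with the gripper still holding the dial on the third click.

- **Pump:** I pressed the larger bottle's cap to its hard stop and lifted straight off. Travel stopped about 12 mm down. The side picture then showed the cap back at its starting height.
- **Force at the stop:** The last push, made to confirm the stop, peaked at about 58 N vertically (about 61 N in all). That is below the 120 N wrist limit. It is above the 40 N limit set for the arm and gripper body, though only the fingertips touched the cap.
- **Dial:** The gripper pinched the bar and turned it 68.7° clockwise (about 1.20 rad) in small steps with no overshoot seen. The wrist picture before the last 1.1° nudge showed the pointer on the third bar, about 1° short. I took no wrist picture after that nudge; the later check was the measured tool heading.
- **Other things:** In the final side and top pictures the beaker stands between its posts, and the vial, the dropper and both decoys are where they were. The petri dish was mostly hidden by the arm in those pictures. The arm did not pass near it after the last clear view.
- **Measurements that disagreed:** The first network estimates of the dial position differed by about 1 cm between cameras. I used depth and wrist-camera positions instead.

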